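# Check a thin-walled carburettor float in the pedal gauge

## Task

Check the yellow float for swelling: stand it upright on the round green pad of the blue gauge and let go of it, then press the gauge's pedal right down to its stop, hold it there a moment and let it come back up. Then stand the float upright in the black tray. The float is a thin shell: never grip it with more than 15 N, do not drop it or tip it over, and leave the other things on the bench where they are.

Things in the scene. Friction and masses are not known exactly. Their poses are not given: they have to be found in the camera images.
- float: Hollow yellow plastic carburettor float: an upright cylinder 44 mm in diameter, 36 mm high, orange band round its middle, small brass nub (look only, 6 mm) on top; about 35 g. Origin: centre of its underside, z up; its yaw means nothing. Starts upright on the bench left or right of the gauge. It bears a grip of at most 15 N a pad: 5 to 8 N is enough.
- gauge: Float gauge: blue base plate fixed to the bench, 200 mm along x, 280 mm along y, 12 mm thick, with a green pad, an anvil, a sliding jaw and a pedal. Origin: centre of its underside; at yaw 0 its x points away from the robot, z up.
- pad_center (a point): Centre of the top of the gauge's round green pad, 60 mm in diameter, 15 mm above the bench; axes of the gauge. A fixed dark steel anvil (32 mm wide in y, top 44 mm above the bench) has its face at x = +28 mm from here. Nothing solid stands within 60 mm of here in the +y and -y directions: hold the float with the fingers closing along the gauge's y.
- jaw (a joint): Travel of the gauge's steel jaw with the red face (30 mm wide in y, top 43 mm above the bench), which the pedal drives along the gauge's +x towards the anvil: 0 open, with its face 58 mm from the pad's centre on the -x side; 0.03 m when the pedal is at its stop, the face then 28 mm from the centre, clear of a float on the pad.
- pedal (a joint): Angle of the gauge's pedal, 0 rad up at rest, growing as it is pressed, 0.35 rad at its stop, where the plate lies level. The spring lifts it again when released. Pushing at pedal_pad takes about 4 N to start and 11 N to reach the stop. It drives the sliding jaw.
- pedal_pad (a point): Place to press: on top of the pedal's black ribbed rubber tread (58 by 62 mm), on its middle line. The pedal is a dark steel plate, 112 by 70 mm, on the gauge's -y side, hinged at its far (+x) end 80 mm from here, near end up at rest. This point is about 60 mm above the bench at rest, 33 mm at the stop, and shifts 7 mm along the gauge's -x going down. Axes: the gauge's at rest.
- tray: Low open black plastic tray fixed to the bench, 150 by 150 mm outside, walls 5 mm thick and 20 mm high, inner floor 5 mm above the bench. Origin: centre of its underside; x and y along its sides, z up. It stands on the other side of the gauge from the float's start.
- can: Bystander: blue spray can with a white cap, 66 mm in diameter, 170 mm high. Origin: centre of its underside.
- piston: Bystander: bare aluminium piston, 68 mm in diameter, 50 mm high. Origin: centre of its underside.
- scraper: Bystander: gasket scraper with a red handle, 200 mm long, lying flat on the bench. Origin: under its middle; x along its length towards the blade.
Things that resemble listed ones, but are neither listed nor needed, are in the scene too. Of the things like the float, leave any that is purple; of the rest the larger one is meant. Several things have the shape of the tray; the one meant has the colours described above.

How it is judged:
By the outcome, as a careful person would: the job done as asked, in the order asked, and still so for the second after the job is handed in, with the robot touching nothing.
It also fails if it takes over 72 s, if anything falls off the work surface, if the arm or the gripper's body presses on something with over 40 N, if the wrist force passes 120 N, or if a joint passes its speed limit or range.

## Robot

A 6-joint arm with a two-finger parallel gripper is mounted at the origin on the work surface. World frame = base frame: x ahead of the robot, y to its left, z up, the work surface at z = 0. Lengths are in mm, angles in degrees, forces in N, time in s.
With the tool pointing down it reaches from about 350 to 850 mm from the base axis. Payload 8.1 kg.
Tool frame: the origin (TCP) lies on the centre line of the jaws, within the pads' length; the fingertips stand 19 mm ahead of it and the grasp point (between the pads) is the TCP (r.tip_reach is the z of the fingertips in the tool frame, in mm); z points along the fingers, y is the line along which they close (so a half turn about z gives the same grasp; the last joint's range is limited). The gripper opens to 85 mm and grips with 20 to 120 N. Pads are 22 mm wide; open, the fingers measure 114 mm over their backs; the gripper's body (76 mm by 85 mm) begins 54 mm behind the grasp point. The pads swing forward as they close: fully open they stand 13 mm farther back than shut.
Start: joints at [-73.132, 7.471, 85.268, -0, 87.261, -4.893], TCP at [222.461, -557.24, 250.292] pointing down, gripper open.
Joint ranges: [-169.43, 169.43], [-51.17, 129.36], [1.28, 143.12], [-76.62, 256.62], [0, 156.53], [-152.29, 152.29]. Speed limits (degrees/s): [136.94, 136.94, 159.86, 180, 180, 180].

## Interface

Orientations are given as [roll, pitch, yaw] about the fixed x, y, z axes, in that order (R = Rz(yaw) Ry(pitch) Rx(roll)).
In Python, from bench import r gives the robot as it stands. The module is installed in compiled form; this text tells all that it offers.
- The arm moves only by the shell command python3 -m handwheel 'ROWS' [FORCE]. ROWS is JSON, a list of rows, each a list of 7 numbers: the shift along the tool's x, y, z in m, then the turn, a rotation vector about the tool's x, y, z in degrees, then the finger opening in m, from 0 to 0.0854. In form: [[tx, ty, tz, ax, ay, az, claw], ...]. A call has 1 to 8 rows; each row shifts and turns the commanded pose from where the row before left it, along the tool's axes as they then stand; what a row does not reach is not made up. A row lasts 1/12 s, in which the tool goes at most 41.7 mm and 7.16 degrees, less where a joint would pass 70% of its speed; a pose out of reach is approached as far as the arm can. A call with a gripper value outside its range is refused whole. The fingers move at their own pace and stop on an object; FORCE is the grip in N (left out, the last holds). Time passes only in rows, so rows that do not move let the fingers close. It gives the time, the measured TCP pose, the force, the opening and the grip force at its end, in the units of the state.
- r.sense(): the state, without advancing time (a new reading comes with each control period).
- r.snapshot(name): name is "side" or "top" or "wrist"; returns (picture, depth): 400x640x3 uint8, blue, green, red; 400x640 float32, mm along the optical axis (not along the pixel's ray), 0 where there is no reading.
- r.calibration(name): a dict with "vfov" (degrees; the focal length in pixels is half the picture's height over the tangent of half this angle, whatever the lens; pixels are square), "cx", "cy" (the principal point, pixels), "dist" ([k1, k2, p1, p2, k3] as OpenCV has them; the pictures are not rectified), "rvec" (rotation vector, rad) and "tvec" (3), from world to camera coordinates, as OpenCV has them; the wrist camera has in their place "tool_from_camera" (4x4, takes a point from camera to tool coordinates, whose origin is the TCP and whose axes are the flange's). Camera axes: x right, y down, z forward; pixel columns grow to the right and rows downward; lengths in mm; the calibration is good to about 2 mm. A picture is of the moment at which its call begins: read the wrist's pose just before it. calibration takes no time and is no camera call.
- r.hand_in(): hands the job in; it is judged then, once.
The state is a dict: "time": time; "joint_pos": joint angles; "qd": joint speeds; "joint_efforts": joint torques, N m; "tool_pos": TCP position; "tcp_rot": TCP orientation; "ft_force": force on the tool from outside, world axes, zero at the start; "wrist_torque": the same for the moment, N m; "finger_gap": finger opening in mm; "grip_force": force on a finger pad.
Only numpy, scipy, OpenCV 4.12 (cv2) and the standard library are available. Lean on these libraries where they do the work, as an engineer would, in place of code of your own. Each camera call takes 0.05 s, during which the arm holds its last target. There are 200 camera calls.

## Working session

There is one attempt and no reset: what is moved stays moved. The work goes in short steps, Python scripts to look and compute and a shell command to move; the robot and the scene stay as the last step left them, time stands still between calls to the robot, and variables do not carry over. Pictures are saved under pics/ and viewed, at most 10 in all, crops included, and the job is handed in when it is done.

```bash
mkdir -p pics; cat > h.py <<'E'
import numpy as np, cv2
from bench import r
from scipy.spatial.transform import Rotation as Ro
def cam(n):
    c=r.calibration(n); f=200/np.tan(np.radians(c["vfov"]/2))
    K=np.array([[f,0,c["cx"]],[0,f,c["cy"]],[0,0,1]]); return c,K,np.array(c["dist"],float)
def shot(n):
    s=r.sense(); im,d=r.snapshot(n); return s,im,d
def world(n,s,d):
    c,K,D=cam(n); h,w=d.shape
    u,v=np.meshgrid(np.arange(w),np.arange(h))
    p=cv2.undistortPoints(np.stack([u,v],-1).reshape(-1,1,2).astype(np.float64),K,D).reshape(h,w,2)
    P=np.dstack([p[...,0]*d,p[...,1]*d,d]).reshape(-1,3).astype(float)
    if n=="wrist":
        T=np.array(c["tool_from_camera"]); P=P@T[:3,:3].T+T[:3,3]
        P=P@Ro.from_euler("xyz",s["tcp_rot"],degrees=True).as_matrix().T+np.array(s["tool_pos"])
    else:
        R=cv2.Rodrigues(np.array(c["rvec"],float))[0]; P=(P-np.ravel(c["tvec"]))@R
    P=P.reshape(h,w,3); P[d<=0]=np.nan; return P
E
python3 - <<'E'
from h import *
print(r.sense(), r.tip_reach)
for n in("top","side"):
    s,im,d=shot(n); cv2.imwrite(f"pics/{n}0.png",im); np.save(f"{n}0.npy",world(n,s,d))
E
```

```text
{'time': 0.0, 'joint_pos': array([-7.31321277e+01,  7.51831518e+00,  8.53291675e+01,  6.40082953e-04,
        8.72615399e+01, -4.89305456e+00]), 'qd': array([ 0.01228657, -0.08785832,  0.01246403, -0.04339225,  0.01927385,
       -0.00418285]), 'joint_efforts': array([ 3.44126456e-03, -5.69394135e+01, -5.00551701e+01, -4.61478476e-05,
        1.48305326e-02,  6.02602256e-06]), 'tool_pos': array([ 222.31472552, -556.73753071,  249.21203758]), 'tcp_rot': array([-1.79891429e+02, -9.93616811e-03,  2.17608862e+01]), 'ft_force': array([ 0.9437322 , -0.24675329, -0.52963568]), 'wrist_torque': array([-0.01852876, -0.02585185, -0.04748517]), 'grip_force': 0.0, 'finger_gap': 85.25832170169386} 19.0
```

View pics/top0.png

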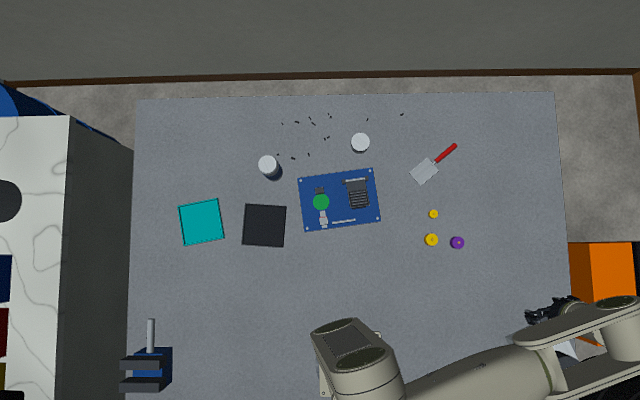

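View pics/side0.png

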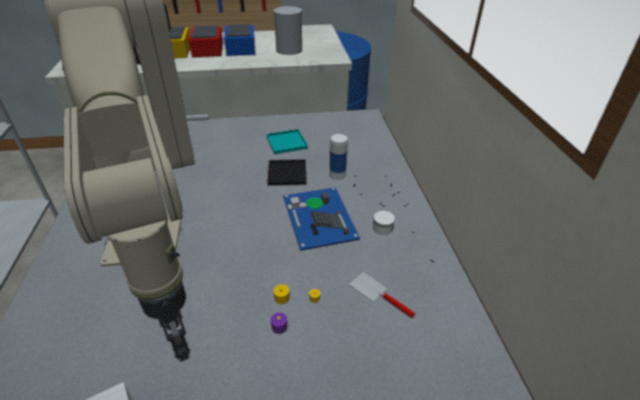

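The top picture shows the large yellow float at (431,240), with a smaller one at (433,214) and a purple one at (457,243). The blue gauge is at about (340,199) with its green pad at (321,202) and tread at (358,194). The black tray is at (265,225).

```bash
cat > m.py <<'E'
from h import *
im=cv2.imread("pics/top0.png"); P=np.load("top0.npy"); hsv=cv2.cvtColor(im,cv2.COLOR_BGR2HSV)
def seg(name,lo,hi,box,zr=(-20,200)):
    x0,y0,x1,y1=box; m=np.zeros(im.shape[:2],np.uint8); m[y0:y1,x0:x1]=cv2.inRange(hsv,lo,hi)[y0:y1,x0:x1]
    m=(m>0)&(P[...,2]>zr[0])&(P[...,2]<zr[1]); Q=P[m]
    rc=cv2.minAreaRect(Q[:,:2].astype(np.float32))
    print(name,m.sum(),"med",np.median(Q,0).round(1),"rect",np.round(rc[0],1),np.round(rc[1],1),round(rc[2],1),"ext",(Q.max(0)-Q.min(0)).round())
    return Q
seg("float",(15,120,80),(35,255,255),(418,228,446,252))
seg("float top",(15,120,80),(35,255,255),(418,228,446,252),(28,60))
seg("small",(15,120,80),(35,255,255),(420,203,446,224))
seg("purple",(125,80,60),(165,255,255),(445,230,470,255))
seg("green",(45,100,60),(75,255,255),(300,180,345,220))
seg("gauge",(100,120,50),(125,255,255),(285,160,390,240),(0,25))
seg("tray",(0,0,0),(179,255,70),(235,195,292,255))
seg("tread",(0,0,0),(179,255,80),(344,170,375,213),(25,80))
Q=P[150:260,420:425].reshape(-1,3); print("bench z",np.nanmedian(Q[:,2]))
for v in range(176,214,4): print(v,P[v,358].round(1),im[v,358])
E
python3 m.py
```

```text
float 139 med [ 426.9 -294.    33.6] rect [ 427.6 -296.5] [42.2 45. ] 72.1 ext [43. 49. 48.]
float top 115 med [ 426.7 -296.3   34.6] rect [ 425.3 -296.3] [40.8 38.7] 88.9 ext [39. 41. 15.]
small 66 med [ 517.8 -307.8   24.2] rect [ 517.3 -311.1] [32.1 27.9] 78.9 ext [26. 36. 40.]
purple 136 med [ 414.7 -384.4   32.9] rect [ 412.9 -393.4] [50.2 39.4] 88.8 ext [40. 50. 49.]
green 203 med [570.1  92.2  13.6] rect [569.6  93.7] [54.5 56.6] 89.0 ext [56. 55. 33.]
gauge 3002 med [571.1  37.7  10.6] rect [577.6  29. ] [200.  279.5] 7.2 ext [227. 300.  24.]
tray 1706 med [487.  300.6   4.1] rect [488.1 301.8] [152.9 149.6] 85.2 ext [159. 158.  32.]
tread 459 med [596.7 -38.   48.4] rect [597.8 -40.1] [109.1  86. ] 7.7 ext [115.  84.  47.]
bench z -0.91301764740476
176 [660.8 -45.1   6.6] [128  71  32]
180 [643.4 -43.4  23.8] [97 93 85]
184 [627.4 -42.2  33.2] [75 68 64]
188 [612.  -41.3  40.7] [79 72 67]
192 [596.3 -40.1  51.6] [105  97  89]
196 [581.6 -39.4  55.3] [43 38 33]
200 [567.2 -38.9  57.6] [74 69 65]
204 [552.1 -37.7  68.9] [63 58 54]
208 [542.2 -41.1  18.9] [79 45 24]
212 [528.8 -41.8   4.7] [124  71  32]
```

Sizes and heights agree with the description: float 44 mm with its top at 35, gauge 200x280 at yaw about 7.4°, tray 150. I'll move above the float and look with the wrist camera.

```bash
python3 -m handwheel '[[0.0355,-0.0205,0,0,0,0,0.085],[0.0355,-0.0205,0,0,0,0,0.085],[0.0355,-0.0205,0,0,0,0,0.085],[0.0355,-0.0205,0,0,0,0,0.085],[0.0355,-0.0205,0,0,0,0,0.085],[0.0355,-0.0205,0,0,0,0,0.085],[0.0355,-0.0205,0,0,0,0,0.085],[0.0355,-0.0205,0,0,0,0,0.085]]'
python3 -m handwheel '[[0,0,0.03,0,0,0,0.085],[0,0,0.03,0,0,0,0.085],[0,0,0.03,0,0,0,0.085],[0,0,0,0,0,0,0.085],[0,0,0,0,0,0,0.085]]'
python3 - <<'E'
from h import *
s,im,d=shot("wrist"); cv2.imwrite("pics/w1.png",im); P=world("wrist",s,d)
hsv=cv2.cvtColor(im,cv2.COLOR_BGR2HSV); m=(cv2.inRange(hsv,(15,120,60),(35,255,255))>0)
n,l,st,ce=cv2.connectedComponentsWithStats(m.astype(np.uint8))
for i in range(1,n):
    if st[i,4]>300:
        Q=P[l==i]; Q=Q[~np.isnan(Q[:,0])]; T=Q[abs(Q[:,2]-36)<4]
        print(st[i],Q.min(0).round(1),Q.max(0).round(1), cv2.minEnclosingCircle(T[:,:2].astype(np.float32)) if len(T) else None, np.median(T,0))
print(s["tool_pos"],s["tcp_rot"])
E
```

```text
time: 0.77
tool_pos: [426.1, -297.7, 250.0]
tcp_rot: [-180.0, 0.0, 21.7]
ft_force: [-0.3, -1.1, 0.3]
finger_gap: 85.0
grip_force: 0.0
time: 1.18
tool_pos: [424.1, -298.4, 158.5]
tcp_rot: [-179.7, 0.1, 21.8]
ft_force: [-0.8, 0.0, 1.2]
finger_gap: 85.1
grip_force: 0.0
[ 366   49   48   47 1750] [ 502.5 -327.6   -0.6] [ 533.1 -294.8   30.8] None [nan nan nan]
[ 294  153   60   65 3090] [ 405.1 -318.6   -1.6] [ 448.8 -275.8   43.3] ((426.86859130859375, -297.5978088378906), 21.651071548461914) [ 428.16422264 -296.95262393   35.58196891]
[ 424.12414286 -298.41302451  158.54130756] [-1.79745123e+02  1.31769420e-01  2.17689873e+01]
  return _methods._mean(a, axis=axis, dtype=dtype,
  ret = um.true_divide(
```

View pics/w1.png

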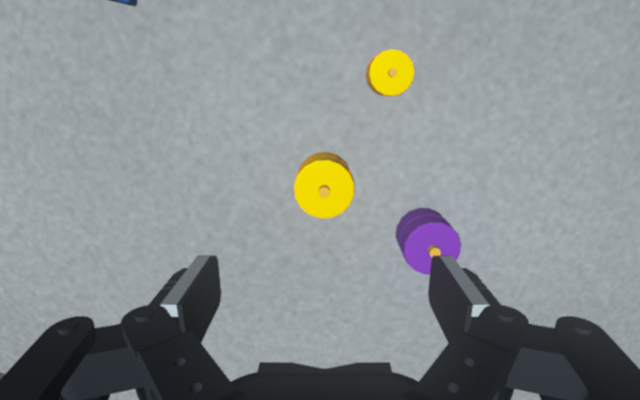

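The wrist view shows the float at (325,190), 44 mm wide, centred at (426.9, -297.3) with its top at 35.6, which agrees with the top camera. The purple one stays clear of the fingers, so I'll descend.

```bash
python3 -m handwheel '[[0.003,0,0.03,0,0,0,0.085],[0,0,0.03,0,0,0,0.085],[0,0,0.03,0,0,0,0.085],[0,0,0.025,0,0,0,0.085],[0,0,0.014,0,0,0,0.085],[0,0,0.007,0,0,0,0.085],[0,0,0,0,0,0,0.085],[0,0,0,0,0,0,0.085]]'
python3 -m handwheel '[[0,0,0,0,0,0,0.06],[0,0,0,0,0,0,0.06],[0,0,0,0,0,0,0.055],[0,0,0,0,0,0,0.05],[0,0,0,0,0,0,0.048],[0,0,0,0,0,0,0.048],[0,0,0,0,0,0,0.048]]' 20
```

```text
time: 1.9
tool_pos: [429.4, -299.8, 26.3]
tcp_rot: [179.9, -0.1, 21.7]
ft_force: [0.5, 0.8, 0.4]
finger_gap: 85.1
grip_force: 0.0
time: 2.48
tool_pos: [428.2, -298.5, 24.3]
tcp_rot: [180.0, 0.0, 21.8]
ft_force: [0.5, -0.1, -0.5]
finger_gap: 48.1
grip_force: 0.0
```

```bash
for g in 0; do python3 -m handwheel '[[0,0,0,0,0,0,0.046],[0,0,0,0,0,0,0.045],[0,0,0,0,0,0,0.0445],[0,0,0,0,0,0,0.0445]]'; python3 -m handwheel '[[0,0,0,0,0,0,0.0440],[0,0,0,0,0,0,0.0440]]';python3 -m handwheel '[[0,0,0,0,0,0,0.0437],[0,0,0,0,0,0,0.0437]]'; done
```

```text
time: 2.82
tool_pos: [428.2, -298.5, 24.2]
tcp_rot: [-180.0, 0.0, 21.8]
ft_force: [0.5, -0.8, -0.3]
finger_gap: 44.1
grip_force: 0.1
time: 2.98
tool_pos: [428.2, -298.5, 24.3]
tcp_rot: [-180.0, 0.0, 21.8]
ft_force: [-0.9, -0.6, 0.7]
finger_gap: 43.7
grip_force: 0.1
time: 3.15
tool_pos: [428.2, -298.5, 24.3]
tcp_rot: [-180.0, 0.0, 21.8]
ft_force: [-0.2, -0.3, -0.0]
finger_gap: 43.8
grip_force: 5.3
```

```bash
python3 -m handwheel '[[0,0,0,0,0,0,0.0436],[0,0,0,0,0,0,0.0436],[0,0,0,0,0,0,0.0436]]'; python3 -m handwheel '[[0,0,-0.005,0,0,0,0.0436],[0,0,-0.010,0,0,0,0.0436],[0,0,-0.02,0,0,0,0.0436],[0,0,-0.02,0,0,0,0.0436],[0,0,-0.02,0,0,0,0.0436],[0,0,0,0,0,0,0.0436]]'
```

```text
time: 3.4
tool_pos: [428.2, -298.6, 24.3]
tcp_rot: [180.0, 0.0, 21.8]
ft_force: [-1.1, 0.4, 0.5]
finger_gap: 44.0
grip_force: 7.4
time: 3.9
tool_pos: [430.7, -300.6, 105.0]
tcp_rot: [179.6, -0.2, 21.8]
ft_force: [-0.5, -0.8, 0.3]
finger_gap: 43.8
grip_force: 7.4
```

Holding at 7.4 N. I'll lift, turn to the gauge's yaw and carry the float towards the pad, stopping 60 mm short to look.

```bash
python3 -m handwheel '[[0,0,-0.03,0,0,7.0,0.0436],[0,0,-0.03,0,0,7.0,0.0436],[0.006,-0.016,0,0,0,0.4,0.0436],[0.012,-0.034,0,0,0,0,0.0436],[0.012,-0.034,0,0,0,0,0.0436],[0.012,-0.034,0,0,0,0,0.0436],[0.012,-0.034,0,0,0,0,0.0436],[0.012,-0.034,0,0,0,0,0.0436]]'
python3 -m handwheel '[[0.012,-0.034,0,0,0,0,0.0436],[0.012,-0.034,0,0,0,0,0.0436],[0.012,-0.034,0,0,0,0,0.0436],[0.012,-0.034,0,0,0,0,0.0436],[0.012,-0.034,0,0,0,0,0.0436],[0.010,-0.020,0,0,0,0,0.0436],[0,0,0,0,0,0,0.0436],[0,0,0,0,0,0,0.0436]]'
cat > w.py <<'E'
from h import *
import sys
s,im,d=shot("wrist"); cv2.imwrite(f"pics/{sys.argv[1]}.png",im); P=world("wrist",s,d)
hsv=cv2.cvtColor(im,cv2.COLOR_BGR2HSV)
def fit(n,lo,hi,zr):
    m=(cv2.inRange(hsv,lo,hi)>0)&(P[...,2]>zr[0])&(P[...,2]<zr[1]); Q=P[m]
    if len(Q)<50: return print(n,len(Q))
    rc=cv2.minAreaRect(Q[:,:2].astype(np.float32)); print(n,len(Q),np.median(Q,0).round(1),np.round(rc[0],1),np.round(rc[1],1),round(rc[2],1),cv2.minEnclosingCircle(Q[:,:2].astype(np.float32)))
fit("green",(45,100,40),(75,255,255),(8,22))
fit("gauge",(100,120,40),(125,255,255),(5,18))
fit("red",(0,150,60),(8,255,255),(10,60))
print(s["tool_pos"],s["tcp_rot"],s["grip_force"],s["finger_gap"])
E
python3 w.py w2
```

```text
time: 4.57
tool_pos: [469.8, -104.0, 159.8]
tcp_rot: [180.0, -0.0, 7.3]
ft_force: [0.9, 0.2, -0.3]
finger_gap: 44.0
grip_force: 7.5
time: 5.23
tool_pos: [514.8, 93.0, 159.5]
tcp_rot: [180.0, -0.0, 7.5]
ft_force: [0.1, -1.2, 0.0]
finger_gap: 43.8
grip_force: 7.5
green 5011 [569.7  92.7  14.6] [568.8  92.3] [56.9 57.2] 6.6 ((568.9859619140625, 93.0107192993164), 29.586462020874023)
gauge 55395 [574.6  45.1  11.6] [570.   26.8] [184.4 279.5] 7.3 ((570.6199340820312, 26.611839294433594), 166.17034912109375)
red 51 [511.7  87.2  40.9] [511.9  85.5] [ 1.3 27.3] 6.6 ((512.1029663085938, 85.53179168701172), 13.663360595703125)
[514.7896409   92.97705516 159.49499562] [ 1.79991606e+02 -5.75705948e-04  7.51564262e+00] 7.4980368465185165 43.818789585760676
```

View pics/w2.png

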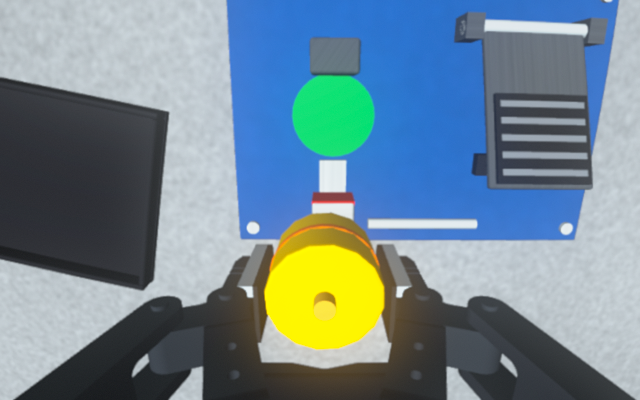

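The picture shows the held float square in the jaws, the green pad at (333,115), the anvil at (335,55), the red jaw face at (333,198) and the tread at (543,135). The pad centre is (569.3, 92.8) at yaw 7.3°, and the red face 58 mm behind it confirms that.

```bash
python3 -m handwheel '[[0.0275,0.0036,0,0,0,0,0.0436],[0.0275,0.0036,0,0,0,0,0.0436],[0,0,0.02,0,0,0,0.0436],[0,0,0.03,0,0,0,0.0436],[0,0,0.03,0,0,0,0.0436],[0,0,0.02,0,0,0,0.0436],[0,0,0.01,0,0,0,0.0436],[0,0,0,0,0,0,0.0436]]'
python3 -m handwheel '[[0,0,0,0,0,0,0.0436],[0,0,0,0,0,0,0.0436],[0,0,0.002,0,0,0,0.0436],[0,0,0.002,0,0,0,0.0436],[0,0,0,0,0,0,0.0436],[0,0,0,0,0,0,0.0436]]'
```

```text
time: 5.95
tool_pos: [567.9, 90.3, 46.4]
tcp_rot: [-180.0, 0.3, 7.3]
ft_force: [-0.6, -0.5, -0.1]
finger_gap: 44.2
grip_force: 7.5
time: 6.45
tool_pos: [570.5, 91.8, 45.7]
tcp_rot: [180.0, -0.0, 7.4]
ft_force: [-0.3, 1.0, -0.8]
finger_gap: 43.8
grip_force: 7.5
```

```bash
python3 -m handwheel '[[0,-0.001,0.002,0,0,0,0.0436],[0,0,0.002,0,0,0,0.0436],[0,0,0.001,0,0,0,0.0436],[0,0,0,0,0,0,0.0436],[0,0,0,0,0,0,0.0436]]'
python3 -m handwheel '[[0,0,0.0007,0,0,0,0.0436],[0,0,0,0,0,0,0.0436],[0,0,0,0,0,0,0.0436]]'
python3 -m handwheel '[[0,0,0.0005,0,0,0,0.0436],[0,0,0,0,0,0,0.0436],[0,0,0,0,0,0,0.0436]]'
```

```text
time: 6.87
tool_pos: [570.0, 92.7, 40.1]
tcp_rot: [-180.0, 0.0, 7.4]
ft_force: [0.5, -0.1, -0.5]
finger_gap: 43.7
grip_force: 7.5
time: 7.12
tool_pos: [570.1, 92.7, 39.6]
tcp_rot: [-180.0, 0.0, 7.4]
ft_force: [-0.4, 0.7, -0.6]
finger_gap: 43.9
grip_force: 7.5
time: 7.37
tool_pos: [570.3, 92.7, 39.4]
tcp_rot: [180.0, -0.0, 7.4]
ft_force: [-0.7, 0.4, 1.9]
finger_gap: 44.0
grip_force: 7.6
```

```bash
python3 -m handwheel '[[0,0,0.0004,0,0,0,0.0436],[0,0,0,0,0,0,0.0436],[0,0,0,0,0,0,0.0436]]'
python3 -m handwheel '[[0,0,0,0,0,0,0.0442],[0,0,0,0,0,0,0.0446],[0,0,0,0,0,0,0.046],[0,0,0,0,0,0,0.05],[0,0,0,0,0,0,0.06],[0,0,0,0,0,0,0.07],[0,0,0,0,0,0,0.07],[0,0,0,0,0,0,0.07]]'
python3 -m handwheel '[[0,0,-0.005,0,0,0,0.07],[0,0,-0.015,0,0,0,0.07],[0,0,-0.03,0,0,0,0.07],[0,0,-0.03,0,0,0,0.07],[-0.03,0,-0.02,0,0,0,0.07],[-0.03,0,-0.02,0,0,0,0.07],[0,0,0,0,0,0,0.04],[0,0,0,0,0,0,0.02]]'
cat >> w.py <<'E'
fit("yellowtop",(15,120,60),(35,255,255),(46,56))
m=(cv2.inRange(hsv,(15,120,60),(35,255,255))>0); print("yellow z max",np.nanmax(P[m][:,2]) if m.any() else None)
E
python3 w.py w3
```

```text
time: 7.62
tool_pos: [570.3, 92.7, 39.3]
tcp_rot: [180.0, -0.0, 7.4]
ft_force: [-2.4, 0.3, 4.9]
finger_gap: 43.7
grip_force: 7.9
time: 8.28
tool_pos: [570.1, 92.7, 38.7]
tcp_rot: [180.0, 0.0, 7.4]
ft_force: [-0.3, -0.0, -0.4]
finger_gap: 69.8
grip_force: 0.0
time: 8.95
tool_pos: [511.0, 85.1, 161.0]
tcp_rot: [180.0, -0.2, 7.4]
ft_force: [1.1, 0.1, -1.1]
finger_gap: 47.2
grip_force: 0.0
green 1401 [574.9 100.2  14.6] [568.2  92.2] [57.  58.9] 7.0 ((569.100341796875, 92.78836059570312), 30.000410079956055)
gauge 53991 [567.1  45.8  11.6] [567.6  26.4] [179.6 279.9] 7.5 ((567.9956665039062, 27.251907348632812), 164.7903594970703)
red 0
[511.04403286  85.0775532  161.00394657] [179.98455866  -0.24416857   7.36372645] 0.0 47.16311605232731
yellowtop 3584 [570.3  91.5  50.5] [569.8  91.3] [42.6 42.9] 7.1 ((569.528564453125, 91.4772720336914), 21.918516159057617)
yellow z max 58.28470743984174
```

View pics/w3.png

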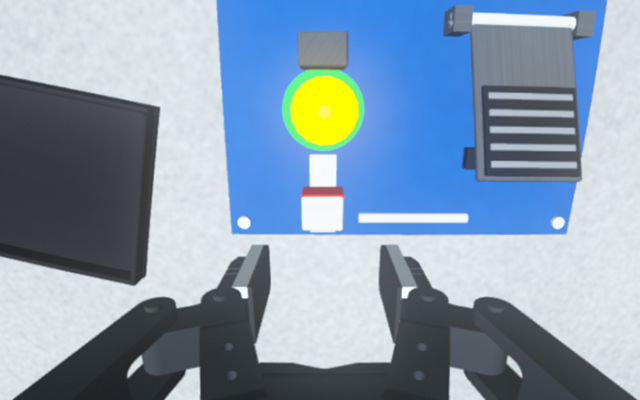

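The float stands upright on the pad at (325,110): centre (569.7, 91.4), top at 50.5, so it is released and centred. Next I'll measure the tread at (530,130).

```bash
python3 -m handwheel '[[0,0,0,0,0,0,0],[0,0,0,0,0,0,0],[0,0,0,0,0,0,0],[0,0,0,0,0,0,0]]'
cat > p.py <<'E'
from h import *
s,im,d=shot("wrist"); P=world("wrist",s,d)
pad=np.array([569.3,92.8,15]); a=np.radians(7.35)
G=np.array([[np.cos(a),np.sin(a),0],[-np.sin(a),np.cos(a),0],[0,0,1]])
L=(P-pad)@G.T; 
# pedal region in gauge axes
m=(L[...,2]>10)&(L[...,1]<-80)&(L[...,1]>-190)&(abs(L[...,0])<90)
Q=L[m]; yl,yh=np.percentile(Q[:,1],[1,99]); print("n",len(Q),"y",yl,yh)
for x in range(-70,90,10):
    k=abs(Q[:,0]-x)<3; k&=abs(Q[:,1]-(yl+yh)/2)<25
    if k.sum()>5: print(x,(np.median(Q[k,2])+15).round(1),k.sum())
g=cv2.cvtColor(im,cv2.COLOR_BGR2GRAY); 
dark=m&(g<60)&(abs(L[...,1]-(yl+yh)/2)<20); D=L[dark]; print("dark x",np.percentile(D[:,0],[1,50,99]))
yc=(yl+yh)/2
print("yc",yc); R=r.sense()["tool_pos"]; print("tool in gauge",G@(np.array(R)-pad))
E
python3 p.py
```

```text
time: 9.33
tool_pos: [510.6, 85.0, 157.7]
tcp_rot: [-180.0, 0.1, 7.4]
ft_force: [0.5, 0.6, -0.7]
finger_gap: -0.1
grip_force: 0.0
n 19228 y -176.4664516254664 -87.19827018649681
-40 65.7 537
-30 66.3 781
-20 62.6 770
-10 59.0 763
0 55.3 758
10 51.6 750
20 44.1 705
30 40.6 706
40 36.9 693
50 33.3 664
60 31.4 689Traceback (most recent call last):
  File "p.py", line 13, in <module>
    dark=m&(g<60)&(abs(L[...,1]-(yl+yh)/2)<20); D=L[dark]; print("dark x",np.percentile(D[:,0],[1,50,99]))
                                                                          ~~~~~~~~~~~~~^^^^^^^^^^^^^^^^^^
    return _quantile_unchecked(
        a, q, axis, out, overwrite_input, method, keepdims, weights)
    return _ureduce(a,
                    func=_quantile_ureduce_func,
    ...<5 lines>...
                    overwrite_input=overwrite_input,
                    method=method)
    r = func(a, **kwargs)
    result = _quantile(arr,
                       quantiles=q,
    ...<2 lines>...
                       out=out,
                       weights=wgt)
    slices_having_nans = np.isnan(arr[-1, ...])
                                  ~~~^^^^^^^^^
IndexError: index -1 is out of bounds for axis 0 with size 0
```

Heights fit the description: z is about 60 at x = -13 relative to the pad, with the middle line at y of about -132. I'll move above it with the fingers shut.

```bash
python3 -m handwheel '[[0.011,0.033,0,0,0,0,0],[0.012,0.033,0,0,0,0,0],[0.012,0.033,0,0,0,0,0],[0.011,0.033,0,0,0,0,0],[0,0,0.03,0,0,0,0],[0,0,0.025,0,0,0,0],[0,0,0.012,0,0,0,0],[0,0,0,0,0,0,0]]'
python3 -m handwheel '[[0,0,0,0,0,0,0],[0,0,0.003,0,0,0,0],[0,0,0.003,0,0,0,0],[-0.0005,0,0.003,0,0,0,0],[-0.0005,0,0.003,0,0,0,0],[0,0,0,0,0,0,0]]'
```

```text
time: 10.05
tool_pos: [570.2, -39.6, 87.3]
tcp_rot: [-179.9, 0.4, 7.3]
ft_force: [-0.4, 0.4, -0.0]
finger_gap: -0.3
grip_force: 0.0
time: 10.55
tool_pos: [572.4, -40.1, 79.9]
tcp_rot: [180.0, -0.1, 7.4]
ft_force: [0.3, 0.2, 3.2]
finger_gap: 0.1
grip_force: 1.3
```

```bash
python3 -m handwheel '[[-0.001,0,0.004,0,0,0,0],[-0.001,0,0.004,0,0,0,0],[-0.001,0,0.004,0,0,0,0],[-0.001,0,0.004,0,0,0,0],[0,0,0,0,0,0,0],[0,0,0,0,0,0,0]]'
python3 -m handwheel '[[-0.001,0,0.004,0,0,0,0],[-0.0005,0,0.003,0,0,0,0],[0,0,0.002,0,0,0,0],[0,0,0,0,0,0,0],[0,0,0,0,0,0,0]]'
```

```text
time: 11.05
tool_pos: [568.4, -40.7, 64.2]
tcp_rot: [180.0, -0.0, 7.4]
ft_force: [-1.4, -0.2, 6.4]
finger_gap: 0.1
grip_force: 3.2
time: 11.47
tool_pos: [567.1, -40.9, 55.5]
tcp_rot: [180.0, -0.1, 7.4]
ft_force: [-2.4, 1.2, 7.5]
finger_gap: 0.3
grip_force: 4.3
```

```bash
python3 -m handwheel '[[-0.0005,0,0.002,0,0,0,0],[0,0,0.001,0,0,0,0],[0,0,0,0,0,0,0],[0,0,0,0,0,0,0]]'
python3 -m handwheel '[[0,0,0.001,0,0,0,0],[0,0,0,0,0,0,0],[0,0,0,0,0,0,0]]'
python3 -m handwheel '[[0,0,0.001,0,0,0,0],[0,0,0,0,0,0,0],[0,0,0,0,0,0,0]]'
```

```text
time: 11.8
tool_pos: [566.8, -41.0, 52.8]
tcp_rot: [180.0, -0.1, 7.4]
ft_force: [-2.5, 0.8, 10.1]
finger_gap: -0.4
grip_force: 4.7
time: 12.05
tool_pos: [566.8, -41.0, 52.0]
tcp_rot: [180.0, -0.1, 7.4]
ft_force: [-3.2, 0.5, 11.3]
finger_gap: 0.0
grip_force: 5.6
time: 12.3
tool_pos: [566.8, -41.0, 51.9]
tcp_rot: [180.0, -0.1, 7.4]
ft_force: [-8.3, 1.5, 20.1]
finger_gap: -0.2
grip_force: 9.8
```

The force jumps with no further travel, so the pedal is at its stop. I'll hold it there, check the jaw with a camera, and then release.

```bash
python3 -m handwheel '[[0,0,0.0003,0,0,0,0],[0,0,0,0,0,0,0],[0,0,0,0,0,0,0],[0,0,0,0,0,0,0],[0,0,0,0,0,0,0],[0,0,0,0,0,0,0],[0,0,0,0,0,0,0],[0,0,0,0,0,0,0]]'
python3 - <<'E'
from h import *
for n in("top","wrist"):
    s,im,d=shot(n); P=world(n,s,d); h=cv2.cvtColor(im,cv2.COLOR_BGR2HSV)
    m=((cv2.inRange(h,(0,120,50),(8,255,255))|cv2.inRange(h,(174,120,50),(179,255,255)))>0)&(abs(P[...,0]-550)<60)&(abs(P[...,1]-90)<40)
    print(n,m.sum(),np.median(P[m],0)); 
    if n=="top": cv2.imwrite("pics/t_press.png",cv2.resize(im[150:250,260:400],None,fx=4,fy=4))
E
```

```text
time: 12.97
tool_pos: [566.9, -41.0, 51.9]
tcp_rot: [180.0, -0.1, 7.4]
ft_force: [-10.1, 2.2, 21.8]
finger_gap: -0.1
grip_force: 11.0
top 0 [nan nan nan]
wrist 1148 [542.71650265  81.68124942  33.18556649]
  return _methods._mean(a, axis=axis, dtype=dtype,
  ret = um.true_divide(
```

View pics/t_press.png

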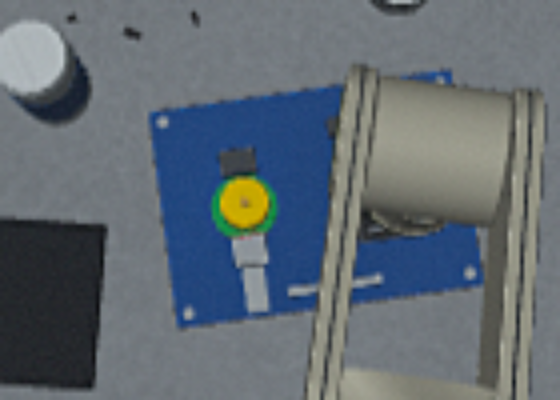

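The jaw's red face is 27.8 mm from the pad centre, so it is fully driven, and the crop shows the float standing untouched at (245,203). Now I'll release the pedal.

```bash
python3 -m handwheel '[[0,0,-0.004,0,0,0,0],[0.001,0,-0.005,0,0,0,0],[0.001,0,-0.005,0,0,0,0],[0.002,0,-0.005,0,0,0,0],[0.002,0,-0.006,0,0,0,0],[0.001,0,-0.008,0,0,0,0],[0,0,-0.02,0,0,0,0],[0,0,-0.03,0,0,0,0]]'
python3 -m handwheel '[[0,0,-0.025,0,0,0,0.03],[-0.018,-0.033,0,0,0,0,0.07],[-0.018,-0.033,0,0,0,0,0.07],[-0.018,-0.033,0,0,0,0,0.07],[-0.018,-0.033,0,0,0,0,0.07],[0,0,0,0,0,0,0.07],[0,0,0,0,0,0,0.07],[0,0,0,0,0,0,0.07]]'
sed -i 's/(10,60))/(20,45))/' w.py; python3 w.py w4; python3 p.py 2>/dev/null | grep -v dark
python3 - <<'E'
from h import *
im=cv2.imread("pics/w4.png"); print(im.shape)
E
```

```text
time: 13.73
tool_pos: [570.7, -39.5, 129.8]
tcp_rot: [-179.9, 0.3, 7.4]
ft_force: [0.9, -0.4, -0.0]
finger_gap: -0.2
grip_force: 0.0
time: 14.4
tool_pos: [485.1, 81.7, 157.6]
tcp_rot: [180.0, -0.0, 7.4]
ft_force: [-0.2, -0.3, -0.3]
finger_gap: 69.9
grip_force: 0.0
green 1552 [556.6  97.1  14.5] [568.4  92.5] [57.3 58.8] 7.3 ((569.278076171875, 92.60103607177734), 30.045791625976562)
gauge 47892 [541.8  38.8  11.6] [554.1  24.8] [152.5 280. ] 7.3 ((554.08056640625, 24.844430923461914), 157.7564697265625)
red 0
[485.06200016  81.67801228 157.61268585] [ 1.79976817e+02 -3.74399137e-02  7.41425076e+00] 0.0 69.94895642586428
yellowtop 3955 [569.9  91.6  50.5] [569.6  91.4] [42.8 42.4] 51.9 ((569.685791015625, 91.4699478149414), 21.854188919067383)
yellow z max 58.41896986121807
n 15394 y -166.28289132374718 -98.24265526259833
-40 65.7 649
-30 66.3 822
-20 62.6 807
-10 59.0 798
0 55.3 782
10 51.6 775
20 44.1 675
30 40.5 721
40 36.8 704
(400, 640, 3)
```

View pics/w4.png

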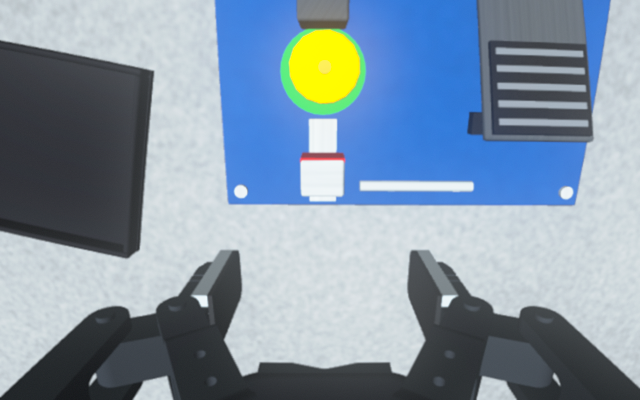

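The picture shows the float still upright on the pad at (323,65), the jaw back open and the pedal up at its original heights. I'll pick the float up again.

```bash
python3 -m handwheel '[[0.0285,0,0,0,0,0,0.07],[0.0285,0,0,0,0,0,0.07],[0.0285,0,0,0,0,0,0.07],[0,0,0,0,0,0,0.07],[0,0,0.03,0,0,0,0.07],[0,0,0.03,0,0,0,0.07],[0,0,0,0,0,0,0.07],[0,0,0,0,0,0,0.07]]'
python3 -m handwheel '[[0,0,0.025,0,0,0,0.07],[0,0,0.02,0,0,0,0.07],[0,0,0.009,0,0,0,0.07],[0,0,0.003,0,0,0,0.07],[0,0,0,0,0,0,0.07],[0,0,0,0,0,0,0.07]]'
```

```text
time: 15.17
tool_pos: [567.9, 91.6, 95.3]
tcp_rot: [-180.0, 0.3, 7.3]
ft_force: [-0.4, -0.2, 0.3]
finger_gap: 69.9
grip_force: 0.0
time: 15.67
tool_pos: [570.8, 92.6, 42.2]
tcp_rot: [180.0, -0.1, 7.4]
ft_force: [1.3, -0.6, -0.3]
finger_gap: 69.9
grip_force: 0.0
```

```bash
python3 -m handwheel '[[0,0,0.002,0,0,0,0.06],[0,0,0,0,0,0,0.052],[0,0,0,0,0,0,0.048],[0,0,0,0,0,0,0.046],[0,0,0,0,0,0,0.045],[0,0,0,0,0,0,0.0445],[0,0,0,0,0,0,0.0441],[0,0,0,0,0,0,0.0441]]'
python3 -m handwheel '[[0,0,0,0,0,0,0.0438],[0,0,0,0,0,0,0.0437],[0,0,0,0,0,0,0.0437]]'
python3 -m handwheel '[[0,0,0,0,0,0,0.0436],[0,0,0,0,0,0,0.0436],[0,0,0,0,0,0,0.0436]]'
```

```text
time: 16.33
tool_pos: [569.6, 92.7, 38.4]
tcp_rot: [-180.0, 0.0, 7.4]
ft_force: [-0.4, -0.9, -0.1]
finger_gap: 44.4
grip_force: 0.0
time: 16.58
tool_pos: [569.6, 92.7, 38.4]
tcp_rot: [-180.0, 0.0, 7.4]
ft_force: [-1.5, 0.3, 0.1]
finger_gap: 43.3
grip_force: 5.4
time: 16.83
tool_pos: [569.6, 92.7, 38.4]
tcp_rot: [-180.0, 0.0, 7.4]
ft_force: [-0.8, 0.6, 1.0]
finger_gap: 43.9
grip_force: 7.5
```

```bash
python3 -m handwheel '[[0,0,-0.005,0,0,0,0.0436],[0,0,-0.010,0,0,0,0.0436],[0,0,-0.02,0,0,0,0.0436],[0,0,-0.02,0,0,0,0.0436],[0,0,-0.02,0,0,0,0.0436],[0,0,-0.02,0,0,0,0.0436],[0,0,-0.02,0,0,0,0.0436],[0,0,0,0,0,0,0.0436]]'
```

```text
time: 17.5
tool_pos: [572.7, 92.9, 159.7]
tcp_rot: [180.0, -0.5, 7.4]
ft_force: [1.2, 0.2, 0.4]
finger_gap: 43.5
grip_force: 7.5
```

```bash
python3 -m handwheel '[[-0.0077,-0.0311,0,0,0,0,0.0436],[-0.0077,-0.0311,0,0,0,0,0.0436],[-0.0077,-0.0311,0,0,0,0,0.0436],[-0.0077,-0.0311,0,0,0,0,0.0436],[-0.0077,-0.0311,0,0,0,0,0.0436],[-0.0077,-0.0311,0,0,0,0,0.0436],[-0.0077,-0.0311,0,0,0,0,0.0436],[0,0,0,0,0,0,0.0436]]'
python3 -m handwheel '[[0,0,0,0,0,0,0.0436],[0,0,0,0,0,0,0.0436],[0,0,0.02,0,0,0,0.0436],[0,0,0.03,0,0,0,0.0436],[0,0,0.03,0,0,0,0.0436],[0,0,0.02,0,0,0,0.0436],[0,0,0,0,0,0,0.0436],[0,0,0,0,0,0,0.0436]]'
python3 - <<'E'
from h import *
s,im,d=shot("wrist"); cv2.imwrite("pics/w5.png",im); print(s["tool_pos"],s["grip_force"])
P=world("wrist",s,d); h=cv2.cvtColor(im,cv2.COLOR_BGR2HSV)
m=(h[...,2]<90)&(P[...,2]>-4)&(P[...,2]<24); Q=P[m]; print(np.median(Q,0),Q.min(0),Q.max(0))
E
```

```text
time: 18.17
tool_pos: [485.9, 306.4, 153.6]
tcp_rot: [-179.9, 0.0, 7.6]
ft_force: [-0.3, -0.0, -0.2]
finger_gap: 43.7
grip_force: 7.6
time: 18.83
tool_pos: [487.8, 300.0, 52.4]
tcp_rot: [179.9, 0.2, 7.3]
ft_force: [0.7, 0.2, -0.1]
finger_gap: 43.9
grip_force: 7.6
[487.79806452 299.95456571  52.35338172] 7.609245926141739
[522.2579612  308.98557724   4.76637955] [416.28653646 220.35793832   1.98867027] [566.76735161 377.01399761  21.47936737]
```

View pics/w5.png

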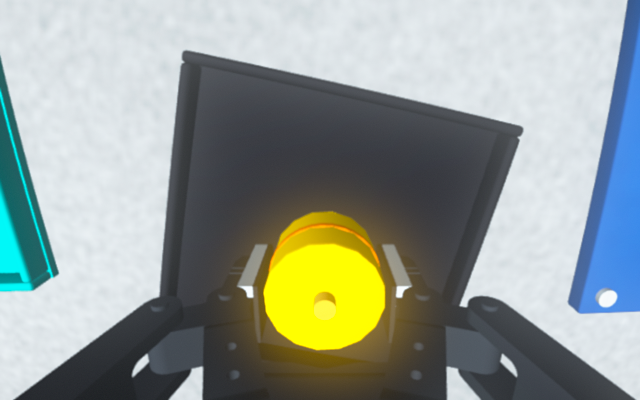

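The float is held upright at (325,285) above the middle of the black tray, whose far wall runs from (185,55) to (520,130). The tray floor is at 4.8, so I need about z = 28.4.

```bash
python3 -m handwheel '[[0,0,0.01,0,0,0,0.0436],[0,0,0.006,0,0,0,0.0436],[0,0,0.003,0,0,0,0.0436],[0,0,0.0015,0,0,0,0.0436],[0,0,0,0,0,0,0.0436],[0,0,0,0,0,0,0.0436],[0,0,0,0,0,0,0.0436]]'
```

```text
time: 19.47
tool_pos: [488.5, 301.9, 33.3]
tcp_rot: [-180.0, -0.0, 7.4]
ft_force: [0.2, 0.1, 0.3]
finger_gap: 43.7
grip_force: 7.6
```

```bash
python3 -m handwheel '[[0,0,0.002,0,0,0,0.0436],[0,0,0.0015,0,0,0,0.0436],[0,0,0,0,0,0,0.0436],[0,0,0,0,0,0,0.0436]]'
python3 -m handwheel '[[0,0,0.0008,0,0,0,0.0436],[0,0,0,0,0,0,0.0436],[0,0,0,0,0,0,0.0436]]'
python3 -m handwheel '[[0,0,0.0006,0,0,0,0.0436],[0,0,0,0,0,0,0.0436],[0,0,0,0,0,0,0.0436]]'
python3 -m handwheel '[[0,0,0.0004,0,0,0,0.0436],[0,0,0,0,0,0,0.0436],[0,0,0,0,0,0,0.0436]]'
```

```text
time: 19.8
tool_pos: [488.1, 301.6, 29.2]
tcp_rot: [180.0, 0.0, 7.4]
ft_force: [0.3, 0.6, -0.2]
finger_gap: 43.5
grip_force: 7.6
time: 20.05
tool_pos: [488.3, 301.7, 28.5]
tcp_rot: [180.0, 0.0, 7.4]
ft_force: [0.1, 0.3, -0.6]
finger_gap: 43.6
grip_force: 7.6
time: 20.3
tool_pos: [488.4, 301.7, 28.4]
tcp_rot: [-180.0, -0.0, 7.4]
ft_force: [-2.5, -1.0, 4.7]
finger_gap: 43.6
grip_force: 7.9
time: 20.55
tool_pos: [488.4, 301.7, 28.4]
tcp_rot: [180.0, -0.0, 7.4]
ft_force: [-5.1, -2.1, 9.2]
finger_gap: 43.8
grip_force: 8.3
```

```bash
python3 -m handwheel '[[0,0,-0.0006,0,0,0,0.0436],[0,0,0,0,0,0,0.0436],[0,0,0,0,0,0,0.0441],[0,0,0,0,0,0,0.0446],[0,0,0,0,0,0,0.046],[0,0,0,0,0,0,0.052],[0,0,0,0,0,0,0.062],[0,0,0,0,0,0,0.062]]'
python3 -m handwheel '[[0,0,0,0,0,0,0.062],[0,0,-0.005,0,0,0,0.062],[0,0,-0.015,0,0,0,0.062],[0,0,-0.03,0,0,0,0.062],[0,0,-0.03,0,0,0,0.062],[-0.02,0,-0.03,0,0,0,0.062],[-0.03,0,-0.02,0,0,0,0.062],[0,0,0,0,0,0,0.062]]'
python3 -m handwheel '[[0,0,0,0,0,0,0.062],[0,0,0,0,0,0,0.062]]'
python3 - <<'E'
from h import *
s,im,d=shot("wrist"); cv2.imwrite("pics/w6.png",im); P=world("wrist",s,d); h=cv2.cvtColor(im,cv2.COLOR_BGR2HSV)
Q=P[(cv2.inRange(h,(15,120,60),(35,255,255))>0)&(P[...,2]>36)&(P[...,2]<45)]
print(len(Q),np.median(Q,0),cv2.minEnclosingCircle(Q[:,:2].astype(np.float32)))
E
```

```text
time: 21.22
tool_pos: [488.3, 301.6, 28.1]
tcp_rot: [180.0, 0.0, 7.4]
ft_force: [-0.0, 0.7, 0.5]
finger_gap: 61.9
grip_force: 0.0
time: 21.88
tool_pos: [438.0, 296.5, 164.1]
tcp_rot: [-179.8, -0.3, 7.4]
ft_force: [-0.2, -0.2, 0.2]
finger_gap: 62.2
grip_force: 0.0
time: 22.05
tool_pos: [438.9, 295.3, 158.3]
tcp_rot: [-180.0, -0.0, 7.4]
ft_force: [-0.9, -0.7, -0.3]
finger_gap: 62.3
grip_force: 0.0
3282 [489.41388861 300.5094171   40.53721121] ((488.46185302734375, 300.28167724609375), 22.006784439086914)
```

View pics/w6.png

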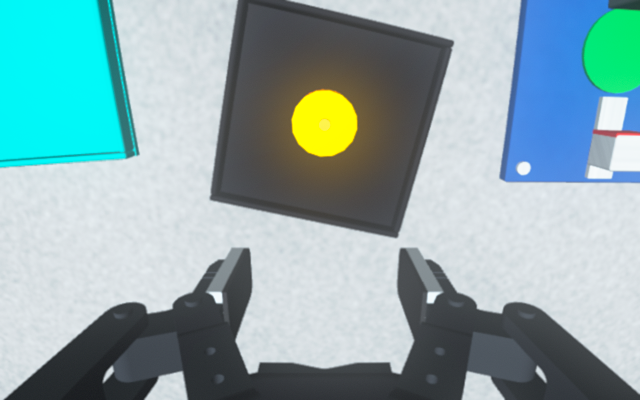

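The float stands upright in the middle of the black tray at (325,123), with its top at 40.5 mm (5 + 36). The gripper is clear of it.

```bash
python3 -c "
from bench import r
print(r.hand_in())"
```

```text
the job is handed in; nothing more can be done
None
```

I gauged the float with the pedal pressed to its stop, held and released, then stood it upright in the middle of the black tray; the highest grip reading was 8.3 N, and I handed the job in at about 22 s.

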